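# Clamp a copper batik stamp with a coarse and fine drive

## Robot

A 6-joint arm with a two-finger parallel gripper is mounted at the origin on the work surface. World frame = base frame: x ahead of the robot, y to its left, z up, the work surface at z = 0. Lengths are in m, angles in rad, forces in N, time in s.
With the tool pointing down it reaches from about 0.35 to 0.975 m from the base axis. Payload 4.9 kg.
Tool frame: the origin (TCP) lies at the very end of the fingers, on their centre line; the grasp point (between the pads) lies 19 mm behind it (r.grip_depth is the distance from the TCP to the grasp point, in m); z points along the fingers, y is the direction in which the jaws open and shut (so a half turn about z gives the same grasp; the last joint's range is limited). The gripper opens to 85 mm and grips with 20 to 120 N. Pads are 22 mm wide; open, the fingers measure 114 mm over their backs; the gripper's body (76 mm by 85 mm) begins 54 mm behind the grasp point. The pads swing forward as they close: fully open they stand 13 mm farther back than shut.
Start: joints at [-1.379, 0.053, 1.613, -0, 1.476, -0.119], TCP at [0.191, -0.595, 0.203] pointing down, gripper open.
Joint ranges: [-3.01, 3.01], [-1.01, 2.22], [0.06, 2.58], [-1.02, 4.17], [0.09, 2.62], [-3.14, 3.14]. Speed limits (rad/s): [2.57, 2.57, 3.14, 3.14, 3.14, 3.14].

## Interface

Orientations are given as [roll, pitch, yaw] about the fixed x, y, z axes, in that order (R = Rz(yaw) Ry(pitch) Rx(roll)).
In Python, from bench import r, eyes, job gives the robot as it stands.
- The arm moves only by the tool apply_moves, never from a script. Its arguments are lists of equal length, an entry for each row: "linear": the shift along the tool's x, y, z each as a share of 0.12 m, from -1 to 1, a list of three; "turn": the turn about the tool's z as a share of 90 degrees, from -1 to 1; "gripper": the opening, from -1 (shut) to 1 (fully open), so that 0 is half open. A call has 1 to 8 rows; each row shifts and turns the commanded pose from where the row before left it, along the tool's axes as they then stand; what a row does not reach is not made up. A row lasts 1/12 s, in which the tool goes at most 41.7 mm and 7.16 degrees, less where a joint would pass 70% of its speed; a pose out of reach is approached as far as the arm can. A call with a number of a shift or a turn outside -1 to 1 is refused whole. A call with a gripper value outside its range is refused whole. The fingers move at their own pace and stop on an object; "force" is the grip in N (left out, the last holds). Time passes only in rows, so rows that do not move let the fingers close. It gives the time, the measured TCP pose, the force and the opening at its end, in the units of the state.
- r.sense(): the state, without advancing time (a new reading comes with each control period).
- eyes.grab_frame(name): name is "scene" or "top"; returns a dict with "img" (420x560x3 uint8, red, green, blue), "fovy" (degrees; the focal length in pixels is half the picture's height over the tangent of half this angle, whatever the lens; pixels are square), "cx", "cy" (the principal point, pixels), "world_to_cam" (4x4, takes a point from world to camera coordinates). Camera axes: x right, y up, looking along -z (the intrinsics and any distortion apply to the point x, -y, -z); pixel columns grow to the right and rows downward; lengths in m; the calibration is good to about 2 mm. A picture is of the moment at which its call begins. There is no depth.
- job.finish_job(): hands the job in, once; it reports no verdict.
Trained networks look in a picture, given as the dict that the camera call returned (one of the last four; its "shot" number tells which), for a name from the list of things; names that differ only in an ending like _2 or _b are one class to them, and where a whole thing is asked for, a point or a joint stands for the part that bears it (a point fixed in the world has none). Each returns a list of dicts, best first, with "p" (0 to 1); they miss things now and then, are a little off and sometimes report something else, mostly with a low value. They report only what shows in the picture. A call takes as long as a camera call. They do not tell look-alikes from the thing itself.
- eyes.trace(label, picture): "pixels" (420x560 bool, what is visible of it) and "bbox" ([centre column, centre row, width, height] in pixels, round what is visible of it).
The state is a dict: "t": time; "qpos": joint angles; "joint_vel": joint speeds; "effort": joint torques, N m; "tool_pos": TCP position; "tool_rot": TCP orientation; "ft_force": force on the tool from outside, world axes, zero at the start; "wrist_torque": the same for the moment, N m; "gripper_width": finger opening in m.
Only numpy, scipy, OpenCV 4.12 (cv2) and the standard library are available. Lean on these libraries where they do the work, as an engineer would, in place of code of your own. Each camera call takes 0.05 s, during which the arm holds its last target. There are 200 camera calls.

## Task

Fix the copper stamp in the bench clamp, working only by the clamp's two knobs. Turn the big lower knob clockwise until the jaw has pushed the stamp against the back stop and bears on it lightly (about 6 N, under 10), then tighten with the small top knob, clockwise too, until the stamp is pressed with about 12 N; thin copper dents, so never over 20 N. Let go and leave the other things on the bench alone.

Things in the scene. Friction and masses are not known exactly. Their poses are not given: they have to be found in the camera images.
- clamp: Grey bench clamp, fixed; bed 110 x 340 x 14 mm. Origin at bench level, 15 mm in -y of the bed's middle; z up. Along its y axis: drive box (100 x 90 mm, top 38 mm above the bench) with both knobs at the -y end, jaw (the big knob drives it in +y), stamp, back stop at the +y end (the small knob draws it in -y). The back stop's starting place differs by up to 16 mm between settings.
- coarse_grip (a point): Point on the vertical axis of the coaxial knobs, at gripping height of the big lower knob: black fluted disc 56 mm in diameter, 26 mm high (42 to 68 mm above the bench); point 21 mm above its underside. The small knob stands on top of it, up to 98 mm above the bench.
- fine_grip (a point): Point on the same axis at gripping height of the small top knob: plain metal cylinder 24 mm in diameter, 30 mm high (68 to 98 mm above the bench); point 23 mm above its underside.
- coarse_knob (a joint): Angle of the big knob, rad, 0 at the start, growing clockwise seen from above; stops at -1 and 6. Each rad drives the jaw 10 mm; the stamp seats after 1.2 to 2.8 rad, never before. Steady drag 0.25 N m; stays where left. Each newton on the jaw adds 0.010 N m of anticlockwise torque on the hand, over its level in free turning. Once seated the force grows by about 20 N per rad.
- fine_knob (a joint): Angle of the small knob, rad, 0 at the start, growing clockwise seen from above; stops at -2 and 8; independent of the big knob. Each rad draws the back stop 4 mm towards the jaw. Steady drag 0.10 N m; stays where left. Each newton adds 0.004 N m of anticlockwise torque on the hand. With the stamp seated the force grows by about 8 N per rad.
- jaw: Steel jaw: upright plate 74 mm wide, 7 mm thick, 16 to 46 mm above the bench, sprung (2 N/mm, up to 16 mm of give) on the slide behind it. Axes as the clamp's; its front face is 4 mm in +y of its origin.
- stamp: Loose copper stamp on the bed between jaw and back stop, handle up: hand-made plate about 70 mm long, 50 mm wide along the bed (exact width unknown), 16 mm high, arched handle to 53 mm; about 200 g. Origin: centre of its underside. The jaw meets it before it is against the back stop and slides it there (up to 3 N of drag, over 2 to 25 mm): it is clamped only once seated.
- wax_pot: Bystander: small dark metal wax pot, 80 mm across, 60 mm high, with a wire handle. Origin at the centre of its underside. Leave alone.
- pen_box: Bystander: shallow open wooden box, 80 x 150 mm, 25 mm high. Origin at the centre of its underside. Leave alone.
- canting: Bystander: wax pen with a wooden handle and copper spout, 145 mm long, 14 mm thick, lying on the bench. Origin on its underside, near mid-length. Leave alone.
- wax_block: Bystander: dark brown block, 50 x 75 x 28 mm. Origin at the centre of its underside. Leave alone.
Mind the look-alikes: they are no part of the job. Of the things like the stamp, leave any that is blue or turquoise; of the rest the larger one is meant.

How it is judged:
On the way, in this order (a step that is already met when the one before it is completed fails the run):
1. the jaw has the stamp against the back stop and bears on it lightly (3.2 to 10 N) by the big knob, the small knob not yet turned (contact force between jaw and stamp between 3.2 and 10 N and value of joint coarse_knob above 0.3 rad and value of joint fine_knob below 0.2 rad), for 0.1 s.
2. the small knob has been turned in and the jaw presses with 8 to 16 N (contact force between jaw and stamp between 8 and 16 N and value of joint fine_knob above 0.22 rad), for 0.2 s.
At the end, for the whole second after the job is handed in: The jaw presses the stamp against the back stop with 8 to 16 N, the small knob having been turned in by at least 0.22 rad; the stamp lies flat, square to the jaws (within 0.05 rad) and at rest (all of step 2 and angle between the y axis of stamp and the y axis of clamp, either way round below 0.05 rad and angle between stamp's own z axis and vertical below 0.05 rad and linear speed of stamp below 0.01 m/s); the robot touches nothing.
It fails at once if the stamp is pressed with more than 20 N (contact force between jaw and stamp above 20 N).
It fails at once if more than 10 N pressed on before the small knob is used (contact force between jaw and stamp above 10 N and value of joint fine_knob below 0.2 rad).
It fails at once if the robot touches the stamp or the jaw (contact force between any of the arm, the fingers and stamp above 1 N or contact force between any of the fingers, the arm and jaw above 1 N).
It fails at once if a bystander is shifted by more than 15 mm (distance of any of wax_pot, pen_box, canting, wax_block from where it was at the start of the episode above 0.015 m).
It also fails if it takes over 72 s, if anything falls off the work surface, if the arm or the gripper's body presses on something with over 40 N, if the wrist force passes 120 N, or if a joint passes its speed limit or range.

## Working session

There is one attempt and no reset: what is moved stays moved. The work goes in short steps, Python scripts to look and compute and a tool call to move; the robot and the scene stay as the last step left them, time stands still between calls to the robot, and variables do not carry over. Pictures are saved under pics/ and viewed, about 8 in all and at most 12, crops included, and the job is handed in when it is done.

Besides the shell and the picture viewer there is one more tool, called after ">>>" as name([rows], argument=value, ...), one row to a line, values as JSON. apply_moves: Moves the arm, as the interface text tells. Its arguments: {"type":"object","properties":{"linear":{"type":"array"},"turn":{"type":"array"},"gripper":{"type":"array"},"force":{"type":"number"}},"required":["linear","turn","gripper"]}

```bash
mkdir -p pics; cat > h.py <<'E'
from bench import r, eyes, job
import numpy as np, cv2
def proj(f,P):
    P=np.atleast_2d(P); c=(f["world_to_cam"]@np.c_[P,np.ones(len(P))].T).T
    F=f["img"].shape[0]/2/np.tan(np.radians(f["fovy"])/2)
    return np.c_[f["cx"]+F*c[:,0]/-c[:,2], f["cy"]+F*c[:,1]/c[:,2]]
def ray(f,u,v):
    F=f["img"].shape[0]/2/np.tan(np.radians(f["fovy"])/2)
    M=np.linalg.inv(f["world_to_cam"]); d=M[:3,:3]@np.array([(u-f["cx"])/F,-(v-f["cy"])/F,-1.])
    return M[:3,3],d/np.linalg.norm(d)
def onz(f,u,v,z):
    o,d=ray(f,u,v); return o+d*(z-o[2])/d[2]
def tri(rs):
    A=sum(np.eye(3)-np.outer(d,d) for o,d in rs); b=sum((np.eye(3)-np.outer(d,d))@o for o,d in rs)
    return np.linalg.solve(A,b)
E
python3 - <<'E'
from h import *
for n in("scene","top"):
    f=eyes.grab_frame(n); print({k:v for k,v in f.items() if k not in("img","world_to_cam")})
    cv2.imwrite(f"pics/{n}0.png",f["img"][:,:,::-1])
    for l in("clamp","coarse_knob","fine_knob","jaw","stamp","wax_pot","pen_box","canting","wax_block"):
        for q in eyes.trace(l,f)[:3]: print(n,l,round(q["p"],2),np.round(q["bbox"],1), q["pixels"].sum())
print(r.sense())
E
```

```text
{'fovy': 53.17477615650375, 'cx': 285.05625986659174, 'cy': 212.4660084940295, 'shot': 1}
scene clamp 0.58 [276.8 249.2 177.1 169.3] 11207
scene coarse_knob 0.88 [236.8 279.   38.   38. ] 972
scene fine_knob 0.92 [232.7 266.9  20.8  23.6] 361
scene jaw 0.7 [280.6 238.6  37.5  35.8] 572
scene stamp 0.96 [411.3 182.5  47.8  44.2] 1181
scene stamp 0.91 [362.1 151.4  35.9  28.1] 601
scene stamp 0.85 [307.9 135.6  24.8  30.3] 519
scene pen_box 0.95 [251.9 182.8  91.9  71.1] 3406
scene canting 0.9 [187.8 255.   58.1  59.2] 496
scene canting 0.32 [394.6 261.8  69.5  61.8] 2721
scene wax_block 0.83 [302.8 337.2  43.9  63.1] 1990
{'fovy': 45.29596244905974, 'cx': 279.1058078014105, 'cy': 200.79683603983815, 'shot': 2}
top clamp 0.83 [294.2 212.9 161.6  71.7] 7466
top coarse_knob 0.55 [351.2 200.   32.   28.6] 528
top fine_knob 0.65 [356.6 196.4  16.7  15.8] 168
top jaw 0.5 [303.1 205.9  13.9  34.1] 186
top stamp 0.91 [198.3 273.   31.   29.7] 466
top stamp 0.88 [284.5 211.2  32.7  38.5] 892
top stamp 0.75 [178.2 174.   34.3  38.6] 825
top wax_pot 0.67 [259.9 136.   41.4  47.8] 1333
top wax_po
[... 188 characters left out ...]
ck 0.73 [342.  150.4  43.4  38.9] 873
{'t': 1.0, 'qpos': array([-1.37902426e+00,  5.26616016e-02,  1.61288528e+00, -1.78610141e-06,
        1.47598930e+00, -1.18990779e-01]), 'joint_vel': array([-0.00206115, -0.00080666,  0.00089137,  0.00173857, -0.0012217 ,
       -0.00015708]), 'effort': array([ 9.60396460e-05, -3.93696499e+01, -3.70472252e+01, -3.47573916e-05,
        4.40238427e-04, -2.65426038e-06]), 'tool_pos': array([ 0.19111952, -0.5950535 ,  0.20333621]), 'tool_rot': array([3.14153679e+00, 8.46924467e-06, 3.10763011e-01]), 'ft_force': array([ 0.75781452, -0.2455053 , -0.31343005]), 'wrist_torque': array([-0.05781615, -0.04322979,  0.02559889]), 'gripper_width': 0.08536980267274606}
```

View pics/scene0.png

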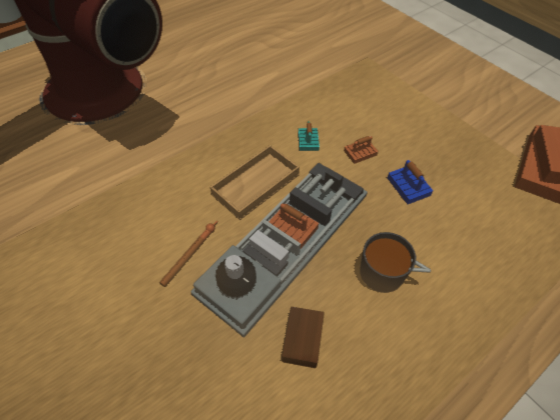

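View pics/top0.png

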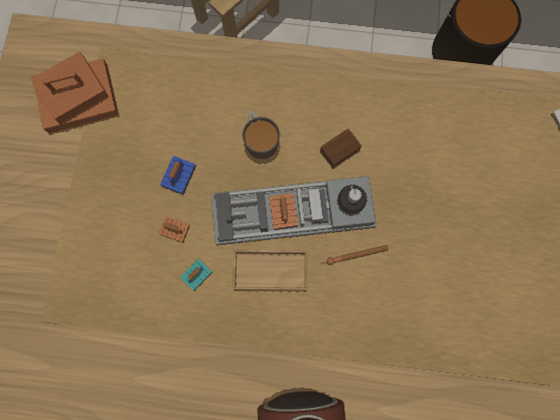

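The scene view shows the clamp diagonally (knob at about 234,265 and stamp at 294,224). The top view has the knob at about 354,195 and the stamp on the bed at about 284,210. Next I'll triangulate the knob axis.

```bash
python3 - <<'E'
from h import *
from scipy.optimize import least_squares
fs={n:eyes.grab_frame(n) for n in("scene","top")}
M={}
for n,f in fs.items():
    print(n,"cam",np.round(np.linalg.inv(f["world_to_cam"])[:3,3],3))
    for l in("fine_knob","coarse_knob","jaw","clamp"):
        q=eyes.trace(l,f)
        if q: 
            v,u=np.nonzero(q[0]["pixels"]); M[n,l]=(q[0]["bbox"],u.mean(),v.mean(),q[0]["pixels"])
for l in("fine_knob","coarse_knob","jaw"):
    rs=[ray(fs[n],*M[n,l][1:3]) for n in fs]; P=tri(rs)
    print(l,"tri",np.round(P,4),"resid mm",[np.round(1e3*np.linalg.norm(np.cross(P-o,d)),1) for o,d in rs])
# silhouette-bbox fit of cylinders
def cyl(x,y,R,z0,z1):
    a=np.linspace(0,2*np.pi,60); return np.array([[x+R*np.cos(t),y+R*np.sin(t),z] for z in(z0,z1) for t in a])
def bb(f,P):
    p=proj(f,P); lo,hi=p.min(0),p.max(0); return np.r_[(lo+hi)/2,hi-lo]
for l,(R,z0,z1) in {"fine_knob":(.012,.068,.098),"coarse_knob":(.028,.042,.068)}.items():
    for n in fs:
        s=least_squares(lambda p:(bb(fs[n],cyl(*p,R,z0,z1))-M[n,l][0])[:2],onz(fs[n],*M[n,l][1:3],.07)[:2])
        print(l,n,np.round(s.x,4),"bbox obs",np.round(M[n,l][0],1),"pred",np.round(bb(fs[n],cyl(*s.x,R,z0,z1)),1))
q=M["top","clamp"][3].astype(np.uint8); c,_=cv2.findContours(q,0,2); rect=cv2.minAreaRect(max(c,key=cv2.contourArea)); 
print("clamp corners z~.02",np.round([onz(fs["top"],*p,.014)[:2] for p in cv2.boxPoints(rect)],3))
im=fs["top"]["img"][170:260,200:400,::-1]; a=cv2.resize(im,None,fx=4,fy=4,interpolation=cv2.INTER_CUBIC)
cv2.imwrite("pics/t1.png",a[:,:800])
im=fs["scene"]["img"][190:330,180:320,::-1]; cv2.imwrite("pics/s1.png",cv2.resize(im,None,fx=4.2,fy=4.2,interpolation=cv2.INTER_CUBIC))
E
```

```text
scene cam [ 0.87  -0.15   0.609]
top cam [0.365 0.092 1.057]
fine_knob tri [ 0.6094 -0.028   0.0876] resid mm [np.float64(0.7), np.float64(0.7)]
coarse_knob tri [ 0.6096 -0.0281  0.0479] resid mm [np.float64(1.0), np.float64(1.0)]
jaw tri [0.5845 0.0726 0.035 ] resid mm [np.float64(2.5), np.float64(2.5)]
fine_knob scene [ 0.6083 -0.0281] bbox obs [233.  267.4  19.8  20.7] pred [233.  267.4  19.   25.3]
fine_knob top [ 0.6065 -0.032 ] bbox obs [355.8 196.9  14.6  13.4] pred [355.8 196.9  14.3  15.2]
coarse_knob scene [ 0.6093 -0.0268] bbox obs [235.7 276.8  41.9  37.8] pred [235.7 276.8  39.9  42.7]
coarse_knob top [ 0.6091 -0.0296] bbox obs [352.8 198.6  31.2  30.8] pred [352.8 198.6  29.3  29.6]Traceback (most recent call last):
  File "<stdin>", line 23, in <module>
KeyError: ('top', 'clamp')
```

```bash
python3 - <<'E'
from h import *
A=np.array([.609,-.0285]); a=np.linspace(0,2*np.pi,40)
for n,(r0,r1,c0,c1,s) in {"top":(165,255,200,400,4),"scene":(190,330,180,320,4.2)}.items():
    f=eyes.grab_frame(n); im=cv2.resize(f["img"][r0:r1,c0:c1,::-1],None,fx=s,fy=s,interpolation=cv2.INTER_CUBIC)
    for R,z in((.012,.098),(.028,.068)):
        p=(proj(f,np.c_[A[0]+R*np.cos(a),A[1]+R*np.sin(a),0*a+z])-[c0,r0]+.5)*s
        cv2.polylines(im,[np.int32(np.round(p))],True,(0,255,0),1)
    cv2.imwrite(f"pics/{n}1.png",im)
    if n=="top":
        for u,v in((214,243),(375,230),(211,191),(371,178)): print(np.round(onz(f,u,v,.014),3))
E
```

```text
[0.49  0.244 0.014]
[ 0.558 -0.087  0.014]
[0.599 0.267 0.014]
[ 0.669 -0.07   0.014]
```

View pics/top1.png

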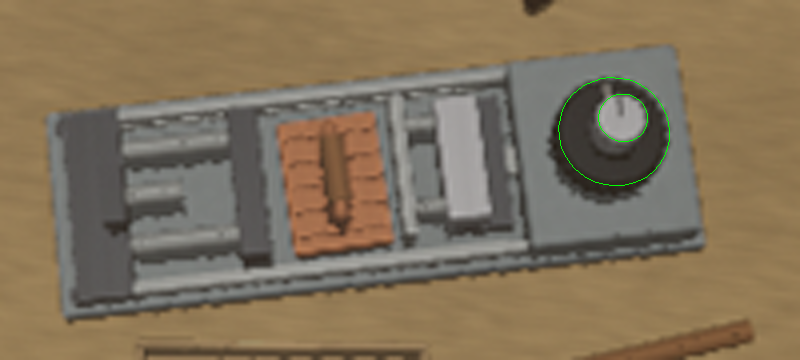

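View pics/scene1.png

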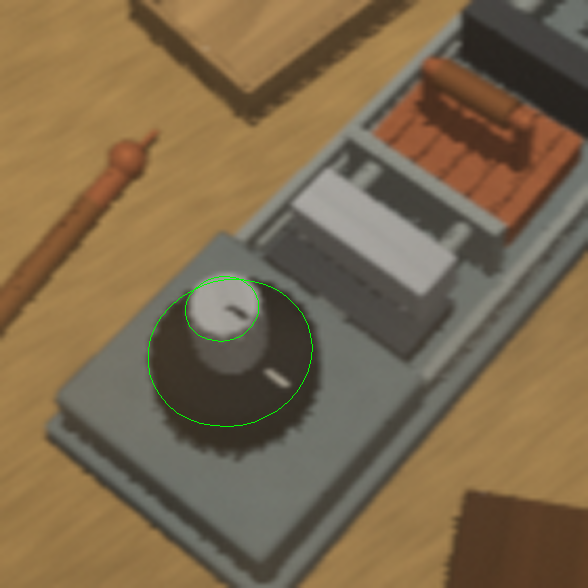

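The overlay of an axis at (0.609, -0.028) matches both knobs in both views. The fine knob's top is at about (623,117) in the top crop and (225,308) in the scene crop. Triangulated heights agree with the text too, so I'm moving over it.

>>> apply_moves([
  [0.265,-0.19,0],
  [0.265,-0.19,0],
  [0.265,-0.19,0],
  [0.265,-0.19,0],
  [0.265,-0.19,0],
  [0.265,-0.19,0],
  [0.265,-0.19,0],
  [0.265,-0.19,0],
], turn=[0,0,0,0,0,0,0,0], gripper=[1,1,1,1,1,1,1,1], force=35)

```text
t: 2.27
tool_pos: [0.3784, -0.342, 0.2036]
tool_rot: [3.141, -0.0, 0.31]
ft_force: [1.1, -1.5, 0.1]
gripper_width: 0.0858
```

>>> apply_moves([
  [0.265,-0.19,0],
  [0.265,-0.19,0],
  [0.265,-0.19,0],
  [0.265,-0.19,0],
  [0.265,-0.19,0],
  [0.265,-0.19,0],
  [0.265,-0.19,0],
  [0.265,-0.19,0],
], turn=[0,0,0,0,0,0,0,0], gripper=[1,1,1,1,1,1,1,1])

```text
t: 2.93
tool_pos: [0.5649, -0.0903, 0.2036]
tool_rot: [3.141, -0.0, 0.311]
ft_force: [1.1, -0.5, 0.0]
gripper_width: 0.0853
```

>>> apply_moves([
  [0.265,-0.19,0],
  [0.26,-0.19,0],
  [0,0,0],
  [0,0,0],
  [0,0,0],
  [0,0,0],
  [0,0,0],
  [0,0,0],
], turn=[0,0,-0.079,-0.079,-0.079,-0.079,-0.079,-0.079], gripper=[1,1,1,1,1,1,1,1])

```text
t: 3.6
tool_pos: [0.6101, -0.0293, 0.2033]
tool_rot: [-3.142, -0.0, 1.062]
ft_force: [-0.5, 0.1, 0.9]
gripper_width: 0.0852
```

>>> apply_moves([
  [0,0,0],
  [0,0,0],
  [0,0,0],
  [0,0,0],
  [0,0,0],
  [0,0,0],
  [0,0,0],
  [0,0,0],
], turn=[-0.079,-0.079,-0.079,-0.079,-0.079,-0.079,-0.079,-0.079], gripper=[1,1,1,1,1,1,1,1])

```text
t: 4.27
tool_pos: [0.61, -0.0295, 0.2033]
tool_rot: [-3.142, -0.0, 2.054]
ft_force: [0.1, 0.4, -0.4]
gripper_width: 0.0861
```

>>> apply_moves([
  [0,0,0],
  [0,0,0],
  [0,0,0],
  [0,0,0],
  [0,0,0],
  [0,0,0],
  [0,0,0],
  [0,0,0],
], turn=[-0.079,-0.079,-0.079,-0.079,-0.079,-0.079,-0.079,-0.079], gripper=[1,1,1,1,1,1,1,1])

```text
t: 4.93
tool_pos: [0.61, -0.0294, 0.2033]
tool_rot: [3.142, 0.0, 3.047]
ft_force: [0.0, 0.2, 0.5]
gripper_width: 0.0853
```

>>> apply_moves([
  [0,0,0],
  [0,0,0],
  [0,0,0],
  [0,0,0],
  [0,0,0],
], turn=[-0.079,-0.079,-0.079,-0.079,0], gripper=[1,1,1,1,1])

```text
t: 5.35
tool_pos: [0.61, -0.0294, 0.2033]
tool_rot: [-3.142, 0.0, -2.744]
ft_force: [-0.3, -0.8, 0.3]
gripper_width: 0.0857
```

```bash
cat >> h.py <<'E'
def rel(x,y,z):
    s=r.sense(); from scipy.spatial.transform import Rotation as Ro
    R=Ro.from_euler("xyz",s["tool_rot"]).as_matrix()
    return np.round(R.T@(np.array([x,y,z])-s["tool_pos"])/.12,4)
def st():
    s=r.sense(); 
    print("t",round(s["t"],2),"q",np.round(s["qpos"],3),"pos",np.round(s["tool_pos"],4),"yaw",round(s["tool_rot"][2],4),"F",np.round(s["ft_force"],2),"T",np.round(s["wrist_torque"],3),"w",round(s["gripper_width"],4))
E
python3 -c "
from h import *
st(); print(rel(.609,-.028,.045)); print(r.sense()['tool_rot'])"
```

```text
t 5.35 q [-0.17   0.019  1.647  0.     1.475 -2.138] pos [ 0.61   -0.0294  0.2033] yaw -2.7441 F [-0.26 -0.78  0.29] T [-0.012  0.008 -0.053] w 0.0857
[0.0034 0.0144 1.3194]
[-3.14158949e+00  3.97229932e-05 -2.74405322e+00]
```

>>> apply_moves([
  [0.003,0.014,0.26],
  [0,0,0.26],
  [0,0,0.26],
  [0,0,0.26],
  [0,0,0.2],
  [0,0,0.08],
  [0,0,0],
], turn=[0,0,0,0,0,0,0], gripper=[1,1,1,1,1,1,1], force=35)

```text
t: 5.93
tool_pos: [0.6066, -0.0276, 0.0416]
tool_rot: [3.138, -0.005, -2.748]
ft_force: [0.3, 0.4, 0.1]
gripper_width: 0.0855
```

>>> apply_moves([
  [0,0,0],
  [0,0,0],
  [0,0,0],
  [0,0,0],
  [0,0,0],
  [0,0,0],
  [0,0,0],
  [0,0,0],
], turn=[0,0,0,0,0,0,0,0], gripper=[-1,-1,-1,-1,-1,-1,-1,-1], force=35)

```text
t: 6.6
tool_pos: [0.6093, -0.0262, 0.0469]
tool_rot: [3.139, 0.001, -2.746]
ft_force: [-4.5, 5.3, 8.8]
gripper_width: 0.0228
```

```bash
python3 - <<'E'
from h import *
st()
f=eyes.grab_frame("scene"); cv2.imwrite("pics/s2.png",cv2.resize(f["img"][150:350,140:380,::-1],None,fx=3,fy=3)); st()
E
```

```text
t 6.6 q [-0.167  0.161  1.77   0.004  1.211 -2.134] pos [ 0.6093 -0.0262  0.0469] yaw -2.7461 F [-4.48  5.32  8.8 ] T [ 0.97   0.671 -0.041] w 0.0228
t 6.65 q [-0.167  0.161  1.77   0.004  1.211 -2.134] pos [ 0.6093 -0.0262  0.0469] yaw -2.7461 F [-3.66  5.66  7.6 ] T [ 0.999  0.668 -0.108] w 0.0227
```

View pics/s2.png

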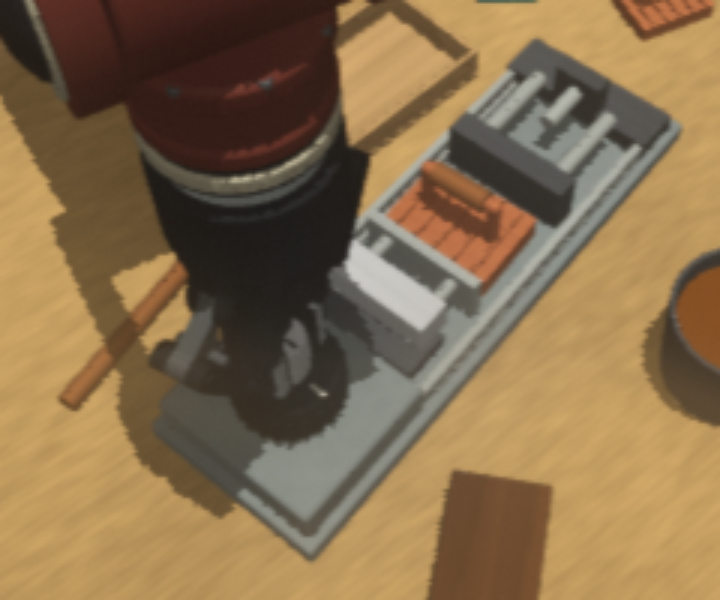

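The view shows the hand on the knobs, with the visible finger (290,360) apparently above the disc. The 22.8 mm width means the fingers closed on the small knob. I'll look closer before moving.

```bash
python3 - <<'E'
from h import *
f=eyes.grab_frame("scene"); im=f["img"][225:315,180:270,::-1].astype(float)
im=np.clip(255*(im/255)**.5,0,255).astype(np.uint8)
im=cv2.resize(im,None,fx=6.5,fy=6.5,interpolation=cv2.INTER_CUBIC)
P=r.sense()["tool_pos"]; print(P)
p=(proj(f,np.array([P,[.609,-.028,.068],[.609,-.028,.098]]))-[180,225]+.5)*6.5
for q,c in zip(p,((0,0,255),(0,255,0),(255,255,0))): cv2.circle(im,tuple(int(x) for x in q),4,c,-1)
cv2.imwrite("pics/s3.png",im)
E
```

```text
[ 0.6093038  -0.02620768  0.04690771]
```

View pics/s3.png

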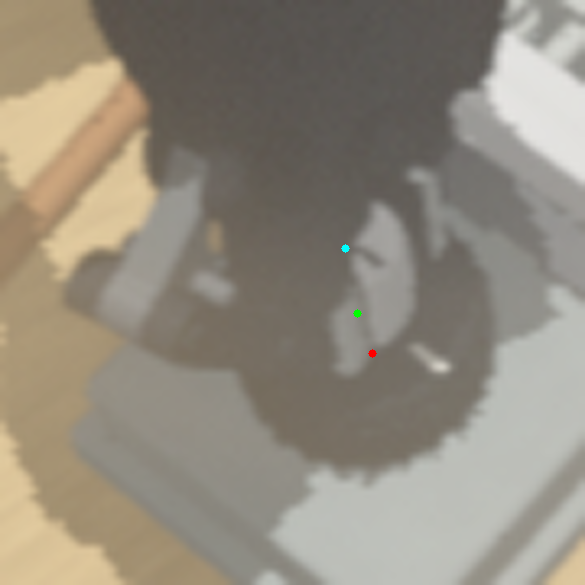

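The fingers look spread outside the disc: the left knuckle is at about (90,280), some 59 mm from the axis. They seem to be holding the disc with the linkage over-closed, so the width reading may mislead. I'll test with a commanded opening.

>>> apply_moves([
  [0,0,0],
  [0,0,0],
  [0,0,0],
  [0,0,0],
  [0,0,0],
  [0,0,0],
], turn=[0,0,0,0,0,0], gripper=[1,1,1,1,1,1], force=20)

```text
t: 7.2
tool_pos: [0.609, -0.0282, 0.0447]
tool_rot: [3.142, -0.0, -2.746]
ft_force: [-0.9, -0.4, -0.3]
gripper_width: 0.0852
```

```bash
python3 -c "
from h import *
st()"
```

```text
t 7.2 q [-0.168  0.163  1.772 -0.     1.207 -2.134] pos [ 0.609  -0.0282  0.0447] yaw -2.7462 F [-0.87 -0.44 -0.26] T [-0.034  0.017 -0.001] w 0.0852
```

>>> apply_moves([
  [0,0,0],
  [0,0,0],
  [0,0,0],
  [0,0,0],
], turn=[0,0,0,0], gripper=[0.35,0.35,0.35,0.35])

```text
t: 7.53
tool_pos: [0.609, -0.0281, 0.0449]
tool_rot: [-3.142, -0.0, -2.746]
ft_force: [0.2, 0.5, 0.0]
gripper_width: 0.0579
```

>>> apply_moves([
  [0,0,0],
  [0,0,0],
  [0,0,0],
  [0,0,0],
], turn=[0,0,0,0], gripper=[0.2,0.2,0.2,0.2])

```text
t: 7.87
tool_pos: [0.6091, -0.028, 0.0449]
tool_rot: [-3.142, 0.0, -2.746]
ft_force: [-1.0, -0.3, 0.4]
gripper_width: 0.0515
```

```bash
python3 -c "
from h import *
st()"
```

```text
t 7.87 q [-0.168  0.163  1.771  0.     1.207 -2.134] pos [ 0.6091 -0.028   0.0449] yaw -2.746 F [-1.   -0.26  0.42] T [ 0.023 -0.017 -0.059] w 0.0515
```

>>> apply_moves([
  [0,0,0],
  [0,0,0],
  [0,0,0],
  [0,0,0],
], turn=[0,0,0,0], gripper=[0,0,0,0], force=40)

```text
t: 8.2
tool_pos: [0.609, -0.028, 0.0449]
tool_rot: [-3.142, -0.0, -2.746]
ft_force: [0.5, 0.5, 0.9]
gripper_width: 0.0428
```

```bash
python3 -c "
from h import *
st()"
```

```text
t 8.2 q [-0.168  0.163  1.771 -0.     1.207 -2.134] pos [ 0.609  -0.028   0.0449] yaw -2.746 F [0.48 0.48 0.91] T [-0.011  0.005  0.069] w 0.0428
```

>>> apply_moves([
  [0,0,0],
  [0,0,0],
  [0,0,0],
  [0,0,0],
  [0,0,0],
], turn=[0.04,0.04,0.04,0.04,0.04], gripper=[0,0,0,0,0])

```text
t: 8.62
tool_pos: [0.6091, -0.028, 0.0449]
tool_rot: [-3.142, 0.0, -3.063]
ft_force: [-0.3, -0.0, 0.1]
gripper_width: 0.0426
```

```bash
python3 - <<'E'
from h import *
st()
f=eyes.grab_frame("scene"); im=f["img"][215:315,175:285,::-1].astype(float); st()
im=np.clip(255*(im/255)**.5,0,255).astype(np.uint8)
im=cv2.resize(im,None,fx=6,fy=6,interpolation=cv2.INTER_CUBIC)
s=r.sense(); y=np.array([np.sin(s["tool_rot"][2]),-np.cos(s["tool_rot"][2]),0]); A=np.array([.609,-.028,0])
pts=[A+sg*y*h+[0,0,z] for sg in(1,-1) for h in(.0215,.028) for z in(.052,.068)]
p=(proj(f,np.array(pts))-[175,215]+.5)*6
for i,q in enumerate(p): cv2.circle(im,tuple(int(x) for x in q),3,((0,0,255),(0,255,0))[i%2],-1)
cv2.imwrite("pics/s4.png",im)
E
```

```text
t 8.62 q [-0.168  0.163  1.771 -0.     1.207 -1.817] pos [ 0.6091 -0.028   0.0449] yaw -3.0633 F [-0.28 -0.04  0.07] T [ 0.014 -0.015  0.066] w 0.0426
t 8.67 q [-0.168  0.163  1.771 -0.     1.207 -1.815] pos [ 0.6091 -0.028   0.0449] yaw -3.065 F [ 0.19  0.1  -0.39] T [-0.013 -0.013  0.016] w 0.0426
```

View pics/s4.png

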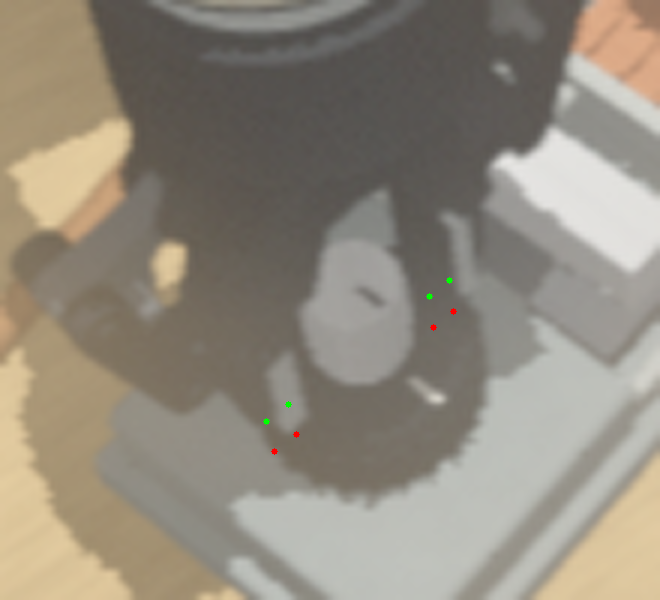

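No contact and zero torque, and the disc mark (435,390) and knob mark (370,295) haven't moved. The fingertips seem to be above the disc. I'll measure the tip height from this picture.

```bash
python3 - <<'E'
from h import *
s=r.sense(); yaw=s["tool_rot"][2]; x=np.array([np.cos(yaw),np.sin(yaw),0]); y=np.array([np.sin(yaw),-np.cos(yaw),0]); A=np.array([.609,-.028,0])
f=eyes.grab_frame("scene")
for z in(.045,.052,.06,.068,.075): 
  print(z,[np.round((proj(f,A+sy*y*h+sx*x*.011+[0,0,z])[0]-[175,215]+.5)*6).astype(int).tolist() for sy in(1,-1) for h in(.0215,.03) for sx in(1,-1)])
c=eyes.trace("coarse_knob",f); q=eyes.trace("fine_knob",f)
print([(np.round(k[0]["bbox"],1),k[0]["p"]) for k in(c,q) if k])
# fingertip-free height checks of box top: corners
fsc=f; 
for z in(.03,.038,.045):print(z,np.round(onz(f,175+230/6,215+520/6,z),3))
E
```

```text
0.045 [[407, 312], [464, 370], [433, 291], [490, 349], [272, 417], [327, 478], [244, 438], [300, 500]]
0.052 [[405, 298], [462, 356], [431, 278], [488, 336], [268, 404], [325, 466], [240, 426], [297, 488]]
0.06 [[403, 283], [460, 341], [429, 262], [487, 320], [264, 389], [321, 451], [236, 411], [293, 474]]
0.068 [[400, 267], [458, 326], [427, 246], [485, 305], [260, 374], [318, 436], [232, 396], [289, 459]]
0.075 [[398, 253], [457, 312], [425, 232], [484, 291], [257, 360], [315, 423], [228, 382], [286, 446]]
[(array([236.4, 279.7,  37.8,  36.6]), 0.62), (array([235.2, 267.1,  21.1,  25.3]), 0.84)]
0.03 [ 0.611 -0.071  0.03 ]
0.038 [ 0.614 -0.072  0.038]
0.045 [ 0.617 -0.073  0.045]
```

By picture the tips are at z≈0.073 while the TCP reads 0.045, so they are about 20 mm higher than I took from the text (after allowing for swing). I'll open and go lower in steps, watching the force.

>>> apply_moves([
  [0,0,0],
  [0,0,0],
  [0,0,0],
  [0,0,0],
  [0,0,0.04],
  [0,0,0.04],
  [0,0,0],
], turn=[-0.05,-0.05,-0.05,-0.05,0,0,0], gripper=[1,1,1,1,1,1,1])

```text
t: 9.4
tool_pos: [0.608, -0.0279, 0.0337]
tool_rot: [3.14, -0.002, -2.747]
ft_force: [-0.9, 0.0, -0.3]
gripper_width: 0.0854
```

>>> apply_moves([
  [0,0,0.03],
  [0,0,0.03],
  [0,0,0.03],
  [0,0,0],
  [0,0,0],
], turn=[0,0,0,0,0], gripper=[1,1,1,1,1])

```text
t: 9.82
tool_pos: [0.6087, -0.028, 0.024]
tool_rot: [3.141, -0.001, -2.746]
ft_force: [0.1, 0.2, -0.3]
gripper_width: 0.0856
```

>>> apply_moves([
  [0,0,0],
  [0,0,0],
  [0,0,0],
  [0,0,0],
  [0,0,0],
], turn=[0,0,0,0,0], gripper=[0.2,0.2,0.2,0.2,0.2], force=40)

```text
t: 10.23
tool_pos: [0.6086, -0.0264, 0.0255]
tool_rot: [3.138, -0.0, -2.746]
ft_force: [-3.8, 4.1, 5.9]
gripper_width: 0.0537
```

```bash
python3 -c "
from h import *
st();print(r.grip_depth)"
```

```text
t 10.23 q [-0.167  0.188  1.78   0.003  1.176 -2.134] pos [ 0.6086 -0.0264  0.0255] yaw -2.7461 F [-3.8   4.14  5.93] T [ 0.888  0.746 -0.009] w 0.0537
0.0187
```

The disc is gripped now (53.7 mm). The side force says the axis is about 1.7 mm further along tool y, so I'll relax that and then turn.

>>> apply_moves([
  [0,0.014,-0.012],
  [0,0,0],
  [0,0,0],
], turn=[0,0,0], gripper=[0.2,0.2,0.2])

```text
t: 10.48
tool_pos: [0.6086, -0.0264, 0.0256]
tool_rot: [3.142, 0.001, -2.746]
ft_force: [3.7, 0.3, -4.4]
gripper_width: 0.0539
```

```bash
cat >> h.py <<'E'
def m(n=4):
    S=[]
    for _ in range(n):
        s=r.sense(); S.append(np.r_[s["ft_force"],s["wrist_torque"],s["effort"][5],s["tool_rot"][2]]); eyes.grab_frame("scene")
    st(); print("mean F,T,e6,yaw",np.round(np.mean(S,0),3),"sd Tz",np.round(np.std([a[5] for a in S]),3))
E
python3 -c "
from h import *
m()"
```

```text
t 10.68 q [-0.166  0.186  1.781  0.     1.174 -2.132] pos [ 0.6086 -0.0264  0.0256] yaw -2.7462 F [ 4.01  1.08 -5.2 ] T [ 0.277 -0.576 -0.014] w 0.0537
mean F,T,e6,yaw [ 3.785 -0.079 -4.919  0.321 -0.489 -0.009  0.007 -2.746] sd Tz 0.003
```

>>> apply_moves([
  [0,0,0],
  [0,0,0],
  [0,0,0],
  [0,0,0],
  [0,0,0],
  [0,0,0],
  [0,0,0],
  [0,0,0],
], turn=[0.04,0.04,0.04,0.04,0.04,0.04,0.04,0.04], gripper=[0.2,0.2,0.2,0.2,0.2,0.2,0.2,0.2])

```text
t: 11.35
tool_pos: [0.6086, -0.0266, 0.0256]
tool_rot: [-3.141, 0.001, 3.032]
ft_force: [4.3, -1.0, -5.6]
gripper_width: 0.0539
```

```bash
python3 -c "
from h import *
st(); print(r.sense()['effort'])
m()"
```

```text
t 11.35 q [-0.166  0.186  1.781 -0.     1.173 -1.627] pos [ 0.6086 -0.0266  0.0256] yaw 3.0321 F [ 4.33 -1.03 -5.61] T [ 0.266 -0.701  0.24 ] w 0.0539
[ 2.25757342e-02 -4.36595678e+01 -3.32853806e+01 -2.51871804e-01
  1.11299984e+00 -3.60809583e-01]
t 11.55 q [-0.166  0.186  1.781  0.     1.173 -1.63 ] pos [ 0.6086 -0.0266  0.0257] yaw 3.0352 F [ 4.9  -1.55 -7.58] T [ 0.255 -0.903 -0.205] w 0.0534
mean F,T,e6,yaw [ 4.793 -0.771 -6.165  0.221 -0.795 -0.126 -0.103  3.033] sd Tz 0.212
```

>>> apply_moves([
  [-0.01,0,0.01],
  [0,0,0],
  [0,0,0],
  [0,0,0],
  [0,0,0],
  [0,0,0],
  [0,0,0],
  [0,0,0],
], turn=[0.04,0.04,0.04,0.04,0.04,0.03,0.02,0.02], gripper=[0.2,0.2,0.2,0.2,0.2,0.2,0.2,0.2])

```text
t: 12.22
tool_pos: [0.6086, -0.0267, 0.0256]
tool_rot: [-3.14, -0.002, 2.611]
ft_force: [-3.2, -0.3, 1.1]
gripper_width: 0.0539
```

```bash
cat >> h.py <<'E'
def one(tag):
    s=r.sense(); print("t",round(s["t"],2),"turned",round((-2.7461-s["tool_rot"][2])%(2*np.pi),3),"F",np.round(s["ft_force"],2),"Tz",round(s["wrist_torque"][2],3),"e6",round(s["effort"][5],3),"v6",round(s["joint_vel"][5],3),"w",round(s["gripper_width"],4))
    f=eyes.grab_frame("scene"); cv2.imwrite(f"pics/r{tag}.png",f["img"][:,:,::-1])
    for l in("stamp","jaw"):
        for q in eyes.trace(l,f):
            if 260<q["bbox"][0]<335 and q["bbox"][1]>190: print(l,np.round(q["bbox"],1),[round(a.mean(),2) for a in np.nonzero(q["pixels"])[::-1]],round(q["p"],2))
E
python3 -c "
from h import *
one('a')"
```

```text
t 12.22 turned 0.926 F [-3.25 -0.32  1.06] Tz 0.309 e6 -0.029 v6 0.37 w 0.0539
stamp [297.6 222.4  48.2  36.8] [np.float64(297.22), np.float64(221.4)] 0.87
```

>>> apply_moves([
  [0,0,0],
  [0,0,0],
  [0,0,0],
  [0,0,0],
], turn=[0.02,0.02,0.02,0.02], gripper=[0.2,0.2,0.2,0.2])

```text
t: 12.7
tool_pos: [0.6086, -0.0268, 0.0255]
tool_rot: [-3.139, -0.002, 2.486]
ft_force: [-5.7, -0.6, 5.1]
gripper_width: 0.0536
```

```bash
python3 -c "
from h import *
one('b')"
```

```text
t 12.7 turned 1.051 F [-5.67 -0.59  5.09] Tz 0.273 e6 -0.038 v6 0.373 w 0.0536
stamp [298.5 223.2  49.8  40.4] [np.float64(297.8), np.float64(220.71)] 0.75
jaw [282.2 234.7  38.9  36.3] [np.float64(286.39), np.float64(233.82)] 0.89
```

>>> apply_moves([
  [0.005,-0.004,-0.006],
  [0,0,0],
  [0,0,0],
  [0,0,0],
], turn=[0.02,0.02,0.02,0.02], gripper=[0.2,0.2,0.2,0.2])

```text
t: 13.18
tool_pos: [0.6086, -0.0269, 0.0256]
tool_rot: [-3.141, 0.0, 2.36]
ft_force: [-0.7, -1.0, -0.4]
gripper_width: 0.0534
```

```bash
python3 -c "
from h import *
one('c')"
```

```text
t 13.18 turned 1.177 F [-0.73 -1.01 -0.4 ] Tz 0.23 e6 -0.04 v6 0.374 w 0.0534
stamp [296.1 222.3  49.2  34.5] [np.float64(298.08), np.float64(220.44)] 0.72
jaw [282.6 233.6  36.1  36.5] [np.float64(285.53), np.float64(232.48)] 0.8
```

>>> apply_moves([
  [0,0,0],
  [0,0,0],
  [0,0,0],
  [0,0,0],
], turn=[0.02,0.02,0.02,0.02], gripper=[0.2,0.2,0.2,0.2])

```text
t: 13.67
tool_pos: [0.6086, -0.0269, 0.0256]
tool_rot: [-3.141, 0.0, 2.234]
ft_force: [-1.6, -1.9, -0.5]
gripper_width: 0.0537
```

```bash
python3 - <<'E'
from h import *
one('d')
im=cv2.imread("pics/rd.png")[150:280,230:390]; cv2.imwrite("pics/rdc.png",cv2.resize(im,None,fx=4.5,fy=4.5,interpolation=cv2.INTER_CUBIC))
E
```

```text
t 13.67 turned 1.303 F [-1.63 -1.94 -0.49] Tz 0.289 e6 -0.039 v6 0.371 w 0.0537
stamp [299.4 224.1  49.5  39. ] [np.float64(298.76), np.float64(220.19)] 0.82
jaw [284.  232.5  38.7  36.4] [np.float64(285.75), np.float64(232.19)] 0.98
```

View pics/rdc.png

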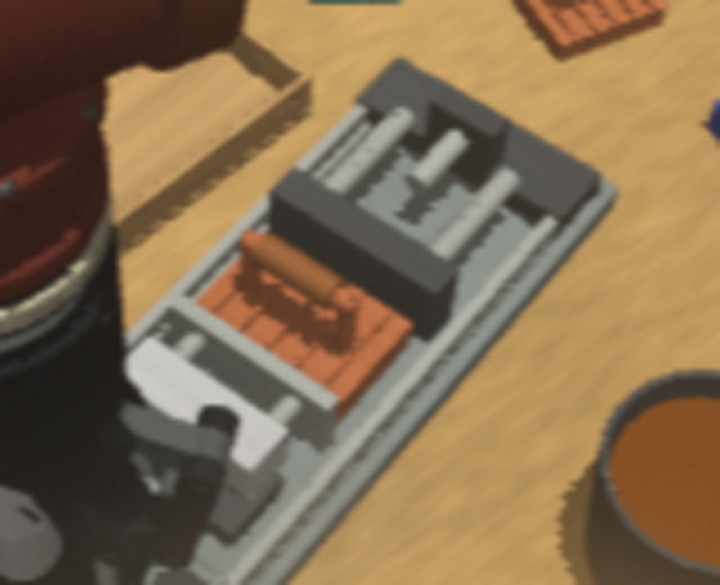

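The jaw plate (about 255,350 in the crop) is now touching the stamp. A gap of a few mm to the back stop remains at about (420,332). Continuing in small steps.

>>> apply_moves([
  [0,0,0],
  [0,0,0],
  [0,0,0],
  [0,0,0],
], turn=[0.02,0.02,0.02,0.02], gripper=[0.2,0.2,0.2,0.2])

```text
t: 14.15
tool_pos: [0.6085, -0.027, 0.0255]
tool_rot: [-3.141, 0.0, 2.109]
ft_force: [-3.5, -2.2, 1.7]
gripper_width: 0.0538
```

```bash
python3 -c "
from h import *
one('e')"
```

```text
t 14.15 turned 1.428 F [-3.54 -2.16  1.72] Tz 0.275 e6 -0.039 v6 0.372 w 0.0538
stamp [298.7 222.3  49.2  37.4] [np.float64(298.86), np.float64(219.65)] 0.95
jaw [284.4 232.3  37.7  34.7] [np.float64(285.72), np.float64(231.02)] 0.62
```

>>> apply_moves([
  [0,0,0],
  [0,0,0],
  [0,0,0],
  [0,0,0],
], turn=[0.02,0.02,0.02,0.02], gripper=[0.2,0.2,0.2,0.2])

```text
t: 14.63
tool_pos: [0.6085, -0.027, 0.0255]
tool_rot: [-3.14, 0.0, 1.983]
ft_force: [-3.0, -3.0, 2.4]
gripper_width: 0.0534
```

```bash
python3 -c "
from h import *
one('f')"
```

```text
t 14.63 turned 1.554 F [-3.   -3.04  2.44] Tz 0.283 e6 -0.038 v6 0.376 w 0.0534
stamp [298.8 221.8  47.9  39.2] [np.float64(299.23), np.float64(219.05)] 0.83
stamp [303.  337.6  46.7  61.6] [np.float64(303.33), np.float64(337.13)] 0.7
jaw [286.6 231.3  39.1  33.3] [np.float64(286.8), np.float64(230.91)] 0.84
```

>>> apply_moves([
  [-0.003,-0.009,-0.004],
  [0,0,0],
  [0,0,0],
  [0,0,0],
], turn=[0.02,0.02,0.02,0.02], gripper=[0.2,0.2,0.2,0.2])

```text
t: 15.12
tool_pos: [0.6084, -0.027, 0.0256]
tool_rot: [3.14, -0.0, 1.858]
ft_force: [0.6, -2.1, -2.1]
gripper_width: 0.0535
```

```bash
python3 -c "
from h import *
one('g')"
```

```text
t 15.12 turned 1.68 F [ 0.55 -2.12 -2.09] Tz 0.281 e6 -0.04 v6 0.373 w 0.0535
stamp [300.7 220.8  48.2  35.8] [np.float64(299.81), np.float64(218.49)] 0.79
jaw [285.8 229.7  39.6  32.5] [np.float64(286.64), np.float64(230.01)] 0.64
jaw [276.9 249.7 175.5 172.9] [np.float64(280.46), np.float64(249.64)] 0.35
```

>>> apply_moves([
  [0,0,0],
  [0,0,0],
  [0,0,0],
  [0,0,0],
], turn=[0.02,0.02,0.02,0.02], gripper=[0.2,0.2,0.2,0.2])

```text
t: 15.6
tool_pos: [0.6084, -0.027, 0.0256]
tool_rot: [3.14, -0.0, 1.732]
ft_force: [1.0, -0.4, -4.0]
gripper_width: 0.0536
```

```bash
cat > tr.py <<'E'
from h import *
import sys
# ECC-free: template match w/ subpixel, stamp patch from frame d, and back stop / jaw plate
L=sys.argv[1]; ref=cv2.imread("pics/rd.png")
T={"stamp":(276,198,322,240),"stop":(290,186,332,215)}
def sub(a,b,box):
    x0,y0,x1,y1=box; w=np.eye(2,3,dtype=np.float32); 
    A=cv2.resize(cv2.cvtColor(a,6)[y0:y1,x0:x1],None,fx=1,fy=1); B=cv2.cvtColor(b,6)
    w[:,2]=[x0,y0]; mm=np.full(A.shape,255,np.uint8)
    try: cc,w=cv2.findTransformECC(A,B,w,cv2.MOTION_TRANSLATION,(3,200,1e-6),None,3)
    except cv2.error as e: return None
    return np.round(w[:,2]-[x0,y0],2)
for c in L: 
    b=cv2.imread(f"pics/r{c}.png"); print(c,{k:sub(ref,b,v) for k,v in T.items()})
E
python3 -c "
from h import *
one('h')"; python3 tr.py abcdefgh
```

```text
t 15.6 turned 1.805 F [ 0.99 -0.4  -4.  ] Tz 0.26 e6 -0.025 v6 0.374 w 0.0536
stamp [299.4 221.   47.1  34.6] [np.float64(300.06), np.float64(218.41)] 0.63
jaw [285.8 230.8  37.1  33.3] [np.float64(287.8), np.float64(230.41)] 0.81
a {'stamp': array([-1.16,  1.09]), 'stop': array([-0.33,  0.51])}
b {'stamp': array([-0.79,  0.89]), 'stop': array([-0.24,  0.36])}
c {'stamp': array([-0.44,  0.44]), 'stop': array([-0.07,  0.2 ])}
d {'stamp': array([-0.01, -0.06]), 'stop': array([ 0.07, -0.01])}
e {'stamp': array([ 0.39, -0.53]), 'stop': array([ 0.23, -0.22])}
f {'stamp': array([ 0.81, -0.97]), 'stop': array([ 0.41, -0.4 ])}
g {'stamp': array([ 1.28, -1.44]), 'stop': array([ 0.56, -0.57])}
h {'stamp': array([ 1.46, -1.68]), 'stop': array([ 0.63, -0.67])}
```

Tracking shows the stamp's motion stopped between frames g and h, so it seated at about 1.74 rad. One more step next.

>>> apply_moves([
  [0,0,0.008],
  [0,0,0],
  [0,0,0],
  [0,0,0],
], turn=[0.02,0.02,0.02,0.02], gripper=[0.2,0.2,0.2,0.2])

```text
t: 16.08
tool_pos: [0.6083, -0.0271, 0.0256]
tool_rot: [3.141, -0.0, 1.606]
ft_force: [0.5, 0.5, -0.8]
gripper_width: 0.0533
```

```bash
python3 -c "
from h import *
one('i'); one('j')"; python3 tr.py ghij
```

```text
t 16.08 turned 1.931 F [ 0.52  0.47 -0.83] Tz 0.281 e6 0.001 v6 0.373 w 0.0533
stamp [301.1 221.9  49.6  40.2] [np.float64(299.97), np.float64(218.32)] 0.81
jaw [284.8 230.9  40.1  37.5] [np.float64(287.45), np.float64(230.0)] 0.86
t 16.23 turned 1.931 F [1.03 1.11 0.47] Tz -0.068 e6 -0.07 v6 0.001 w 0.0534
stamp [300.1 220.6  52.1  39.4] [np.float64(299.98), np.float64(218.4)] 0.94
jaw [287.6 231.6  41.8  34.6] [np.float64(288.29), np.float64(230.65)] 0.68
g {'stamp': array([ 1.28, -1.44]), 'stop': array([ 0.56, -0.57])}
h {'stamp': array([ 1.46, -1.68]), 'stop': array([ 0.63, -0.67])}
i {'stamp': array([ 1.52, -1.81]), 'stop': array([ 0.63, -0.67])}
j {'stamp': array([ 1.53, -1.81]), 'stop': array([ 0.63, -0.68])}
```

Seated is confirmed: the stamp has stopped, and joint-6 effort rises 0.0255 N m per step, matching the expected 2.5 N. I put the force at about 4 N plus the earlier drag of 0 to 3 N, which is inside the band. Next I release and rise to the small knob.

>>> apply_moves([
  [0,0,0],
  [0,0,0],
  [0,0,0],
  [0,0,0],
  [0,0,0],
  [0,0,-0.11],
  [0,0,-0.12],
  [0,0,0],
], turn=[0,0,0,0,0,0,0,0], gripper=[1,1,1,1,1,1,1,1])

```text
t: 17.05
tool_pos: [0.611, -0.0279, 0.0574]
tool_rot: [3.135, 0.001, 1.605]
ft_force: [1.2, 0.6, 1.2]
gripper_width: 0.0853
```

```bash
python3 -c "
from h import *
one('k'); st()"; python3 tr.py jk
```

```text
t 17.05 turned 1.932 F [1.23 0.59 1.24] Tz -0.021 e6 -0.0 v6 -0.001 w 0.0853
stamp [299.6 221.4  46.8  36.1] [np.float64(300.04), np.float64(218.24)] 0.79
jaw [285.1 230.8  36.9  30.7] [np.float64(288.46), np.float64(230.59)] 0.73
t 17.2 q [-0.167  0.15   1.77  -0.     1.22  -0.202] pos [ 0.6086 -0.0275  0.0537] yaw 1.6052 F [ 0.46  0.05 -1.05] T [ 0.002  0.001 -0.013] w 0.0855
j {'stamp': array([ 1.53, -1.81]), 'stop': array([ 0.63, -0.68])}
k {'stamp': array([ 1.52, -1.81]), 'stop': array([ 0.63, -0.67])}
```

>>> apply_moves([
  [0,0,0],
  [0,0,0],
  [0,0,0],
  [0,0,0],
  [0,0,0],
  [0,0,0],
  [0,0,0],
], turn=[0,0,0,0,0,0,0], gripper=[-0.6,-0.6,-0.6,-0.6,-0.6,-0.6,-0.6], force=40)

```text
t: 17.78
tool_pos: [0.6082, -0.0273, 0.0525]
tool_rot: [3.141, -0.0, 1.605]
ft_force: [2.5, 1.0, -0.1]
gripper_width: 0.0221
```

```bash
python3 -c "
from h import *
st(); m(2)"
```

```text
t 17.78 q [-0.167  0.151  1.77   0.     1.219 -0.202] pos [ 0.6082 -0.0273  0.0525] yaw 1.6051 F [ 2.5   0.96 -0.06] T [ 0.006 -0.262 -0.036] w 0.0221
t 17.88 q [-0.167  0.151  1.77   0.     1.219 -0.202] pos [ 0.6082 -0.0273  0.0525] yaw 1.6051 F [ 2.05 -0.51 -1.09] T [ 0.049 -0.323 -0.075] w 0.0225
mean F,T,e6,yaw [ 2.352  0.435 -0.713  0.013 -0.267 -0.023 -0.003  1.605] sd Tz 0.013
```

>>> apply_moves([
  [0,0,0],
  [0,0,0],
  [0,0,0],
  [0,0,0],
  [0,0,0],
  [0,0,0],
  [0,0,0],
  [0,0,0],
], turn=[0.02,0.02,0.02,0.02,0.02,0.02,0.02,0.02], gripper=[-0.6,-0.6,-0.6,-0.6,-0.6,-0.6,-0.6,-0.6])

```text
t: 18.55
tool_pos: [0.6081, -0.0273, 0.0525]
tool_rot: [3.141, -0.0, 1.353]
ft_force: [2.7, 1.1, -0.6]
gripper_width: 0.0225
```

```bash
python3 -c "
from h import *
one('l')"; python3 tr.py kl
```

```text
t 18.55 turned 2.184 F [ 2.7   1.09 -0.6 ] Tz 0.146 e6 -0.172 v6 0.374 w 0.0225
stamp [299.8 221.1  50.6  38.5] [np.float64(299.83), np.float64(218.89)] 0.57
jaw [285.2 230.4  36.5  36.4] [np.float64(286.68), np.float64(229.83)] 0.57
k {'stamp': array([ 1.52, -1.81]), 'stop': array([ 0.63, -0.67])}
l {'stamp': array([ 1.25, -1.48]), 'stop': array([ 0.29, -0.31])}
```

>>> apply_moves([
  [0,0,0],
  [0,0,0],
  [0,0,0],
  [0,0,0],
  [0,0,0],
  [0,0,0],
  [0,0,0],
  [0,0,0],
], turn=[0.02,0.02,0.02,0.02,0.02,0.02,0.02,0.02], gripper=[-0.6,-0.6,-0.6,-0.6,-0.6,-0.6,-0.6,-0.6])

```text
t: 19.37
tool_pos: [0.6079, -0.0273, 0.0525]
tool_rot: [-3.141, 0.0, 1.102]
ft_force: [0.7, 0.2, -1.0]
gripper_width: 0.0224
```

```bash
python3 -c "
from h import *
one('m')"; python3 tr.py lm
```

```text
t 19.37 turned 2.435 F [ 0.74  0.21 -1.02] Tz 0.166 e6 -0.164 v6 0.373 w 0.0224
stamp [300.  223.5  50.4  38.2] [np.float64(299.5), np.float64(219.18)] 0.63
jaw [284.7 231.2  34.8  32.2] [np.float64(287.59), np.float64(230.74)] 0.79
l {'stamp': array([ 1.25, -1.48]), 'stop': array([ 0.29, -0.31])}
m {'stamp': array([ 0.89, -1.14]), 'stop': array([-0.06,  0.05])}
```

Joint effort gives consistent force estimates: about 5.2 N at step 1 and about 9.2 N now. Another 0.35 rad should bring it to 12 N.

>>> apply_moves([
  [0,0,0],
  [0,0,0],
  [0,0,0],
  [0,0,0],
  [0,0,0],
  [0,0,0],
  [0,0,0],
  [0,0,0],
], turn=[0.02,0.02,0.02,0.02,0.02,0.02,0.02,0.02], gripper=[-0.6,-0.6,-0.6,-0.6,-0.6,-0.6,-0.6,-0.6])

```text
t: 20.18
tool_pos: [0.6078, -0.0272, 0.0525]
tool_rot: [-3.141, 0.0, 0.851]
ft_force: [0.9, 0.5, -1.2]
gripper_width: 0.0224
```

```bash
python3 -c "
from h import *
one('n')"; python3 tr.py mn
```

```text
t 20.18 turned 2.686 F [ 0.89  0.52 -1.24] Tz 0.171 e6 -0.156 v6 0.373 w 0.0224
stamp [298.5 222.2  49.7  41.5] [np.float64(299.18), np.float64(219.72)] 0.69
jaw [285.  232.1  42.8  37.9] [np.float64(287.4), np.float64(231.28)] 0.79
m {'stamp': array([ 0.89, -1.14]), 'stop': array([-0.06,  0.05])}
n {'stamp': array([ 0.56, -0.81]), 'stop': array([-0.4 ,  0.45])}
```

>>> apply_moves([
  [0,0,0],
  [0,0,0],
  [0,0,0],
], turn=[0.02,0.02,0.02], gripper=[-0.6,-0.6,-0.6])

```text
t: 20.58
tool_pos: [0.6077, -0.0271, 0.0525]
tool_rot: [-3.141, 0.0, 0.757]
ft_force: [0.1, 1.3, -0.2]
gripper_width: 0.0226
```

```bash
python3 -c "
from h import *
one('o')
for _ in range(4): eyes.grab_frame('scene')
one('p')"; python3 tr.py nop
```

```text
t 20.58 turned 2.78 F [ 0.14  1.33 -0.21] Tz 0.142 e6 -0.153 v6 0.373 w 0.0226
stamp [298.1 220.1  50.1  38.4] [np.float64(298.48), np.float64(219.75)] 0.72
t 20.93 turned 2.779 F [-0.67  1.53 -1.41] Tz 0.071 e6 0.082 v6 0.003 w 0.0221
stamp [299.4 221.2  48.3  40.3] [np.float64(298.46), np.float64(219.78)] 0.68
jaw [286.2 232.2  39.   31.2] [np.float64(286.75), np.float64(230.89)] 0.87
jaw [276.6 250.5 176.9 171.3] [np.float64(279.45), np.float64(250.67)] 0.59
n {'stamp': array([ 0.56, -0.81]), 'stop': array([-0.4 ,  0.45])}
o {'stamp': array([ 0.43, -0.64]), 'stop': array([-0.54,  0.58])}
p {'stamp': array([ 0.44, -0.64]), 'stop': array([-0.56,  0.57])}
```

Everything fits about 12 N, with the small knob turned about 0.85 rad. Releasing and rising now.

>>> apply_moves([
  [0,0,0],
  [0,0,0],
  [0,0,0],
  [0,0,0],
  [0,0,0],
  [0,0,-0.2],
  [0,0,-0.3],
  [0,0,-0.3],
], turn=[0,0,0,0,0,0,0,0], gripper=[1,1,1,1,1,1,1,1])

```text
t: 21.75
tool_pos: [0.6066, -0.0273, 0.148]
tool_rot: [-3.139, 0.002, 0.757]
ft_force: [0.5, 0.0, 0.2]
gripper_width: 0.0854
```

>>> apply_moves([
  [0,0,-0.3],
  [0,0,-0.2],
  [0,0,0],
  [0,0,0],
  [0,0,0],
], turn=[0,0,0,0,0], gripper=[1,1,1,1,1])

```text
t: 22.17
tool_pos: [0.6075, -0.0274, 0.2076]
tool_rot: [-3.141, 0.001, 0.757]
ft_force: [-0.0, 1.3, -1.4]
gripper_width: 0.0852
```

```bash
python3 - <<'E'
from h import *
one('q'); st()
im=cv2.imread("pics/rq.png")[120:350,170:450]; cv2.imwrite("pics/rqc.png",cv2.resize(im,None,fx=2.6,fy=2.6,interpolation=cv2.INTER_CUBIC))
E
python3 tr.py pq
```

```text
t 22.17 turned 2.78 F [-0.01  1.27 -1.38] Tz -0.005 e6 0.0 v6 0.001 w 0.0852
stamp [298.3 221.2  48.   40.4] [np.float64(298.26), np.float64(219.65)] 0.95
jaw [284.  231.2  38.3  33.1] [np.float64(286.83), np.float64(230.8)] 0.65
t 22.32 q [-0.167  0.013  1.649 -0.     1.484  0.647] pos [ 0.6068 -0.0273  0.2061] yaw 0.7568 F [-0.9  -0.02  0.06] T [-0.016  0.02  -0.02 ] w 0.0855
p {'stamp': array([ 0.44, -0.64]), 'stop': array([-0.56,  0.57])}
q {'stamp': array([ 0.46, -0.64]), 'stop': array([-0.52,  0.59])}
```

View pics/rqc.png

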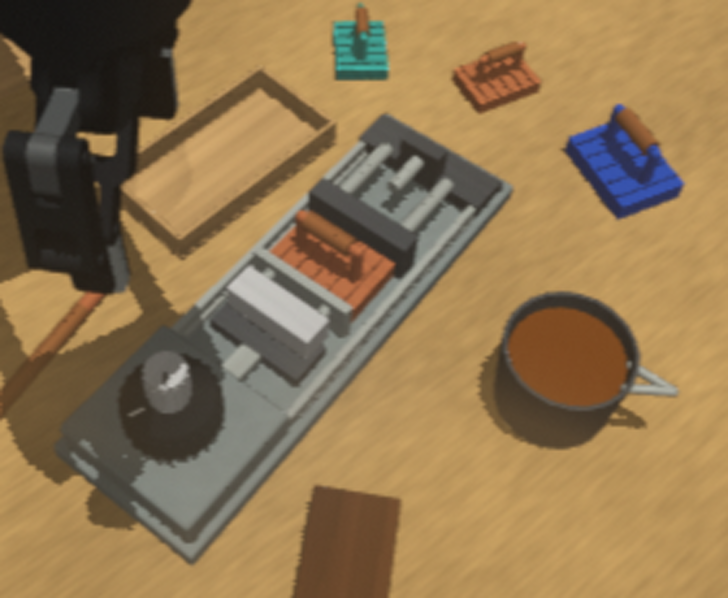

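The stamp sits flat and square between the jaw (305,290) and the back stop (365,235), the hand is clear, and the bystanders haven't moved. Handing in.

```bash
python3 -c "
from h import *
print(job.finish_job())"
```

```text
the job is handed in; nothing more can be done
None
```

I clamped the copper stamp with both knobs and handed the job in at about 22 s of the 72 s allowed. The job gives no verdict, and the forces below are worked out from joint effort and knob angle, not measured directly.

- **Big knob:** turned clockwise to 1.93 rad. Image tracking showed the stamp stop against the back stop at about 1.74 rad. The force there was about 5 N.
- **Small knob:** turned clockwise about 0.85 rad, for about 12 N on the stamp. The torque slope and the image motion both fitted 8 N per rad.
- **Last check:** after letting go, the stamp lay flat and square and had not shifted. The hand was well clear, and the bystanders in that view looked unmoved. I checked squareness and the bystanders by eye only.

**What disagreed:**
- **Fingertip height:** the fingertips stood about 20 mm higher than I had expected from the given tool data. My first close therefore landed on the small knob instead of the big one. I didn't turn it while holding it, and it showed no movement in the pictures; I then went lower and gripped the big knob.
- **Wrist torque:** single readings were too noisy to judge the force (about ±0.03 N m, or 3 N at the big knob). I relied on joint-6 effort, which rose by the expected amount per step.

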